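# Set up the riveting corner: load the die and sort the sealed rivet tins by weight

## Task

Get this corner ready for the next riveting batch: lay the round and the square blank fully home in the die cavities that match their outlines, and lift each sealed rivet tin to feel whether it is full (about 0.7 kg) or empty (about 0.1 kg). Stand the full tins upright and flat on the floor of the tray with the two bow handles and the empty ones likewise in the tray without handles, one layer deep and well inside the walls; leave the tape roll and the pliers where they lie.

Things in the scene. Friction and masses are not known exactly. Their poses are not given: they have to be found in the camera images.
- tin_a: one of up to five outwardly identical sealed rectangular metal tins (4 or 5 are present, spread over the middle of the bench), 70 (own x) x 50 (own y) x 40 mm high; origin at the centre of its underside, z up. Full tins weigh 0.59 to 0.81 kg, empty ones 0.10 to 0.14 kg; nothing but the lift force tells which; at most three are full and at most two empty
- tin_b: one of up to five outwardly identical sealed rectangular metal tins (4 or 5 are present, spread over the middle of the bench), 70 (own x) x 50 (own y) x 40 mm high; origin at the centre of its underside, z up. Full tins weigh 0.59 to 0.81 kg, empty ones 0.10 to 0.14 kg; nothing but the lift force tells which; at most three are full and at most two empty
- tin_c: one of up to five outwardly identical sealed rectangular metal tins (4 or 5 are present, spread over the middle of the bench), 70 (own x) x 50 (own y) x 40 mm high; origin at the centre of its underside, z up. Full tins weigh 0.59 to 0.81 kg, empty ones 0.10 to 0.14 kg; nothing but the lift force tells which; at most three are full and at most two empty
- tin_d: one of up to five outwardly identical sealed rectangular metal tins (4 or 5 are present, spread over the middle of the bench), 70 (own x) x 50 (own y) x 40 mm high; origin at the centre of its underside, z up. Full tins weigh 0.59 to 0.81 kg, empty ones 0.10 to 0.14 kg; nothing but the lift force tells which; at most three are full and at most two empty
- tin_e: one of up to five outwardly identical sealed rectangular metal tins (4 or 5 are present, spread over the middle of the bench), 70 (own x) x 50 (own y) x 40 mm high; origin at the centre of its underside, z up. Full tins weigh 0.59 to 0.81 kg, empty ones 0.10 to 0.14 kg; nothing but the lift force tells which; at most three are full and at most two empty
- round_blank: round disc, 60 mm diameter; origin at the centre of its underside, z up; 22 mm thick steel, 0.2 kg, lies flat on the bench
- square_blank: square plate 50 x 50 mm with sides along its own x and y; origin at the centre of its underside, z up; 22 mm thick steel, 0.2 kg, lies flat on the bench
- die: fixed dark steel die block, 100 (own x) x 180 (own y) x 14 mm high, with a round and a square cavity side by side along y, 86 mm apart; both 8 mm deep with chamfered mouths; origin at the centre of its underside
- round_cavity (a point): centre of the floor of the round cavity (64 mm across at the floor; its floor 6 mm above the bench); axes as the die's, z up. A seated blank stands 14 mm proud of the die
- square_cavity (a point): centre of the floor of the square cavity (54 x 54 mm, sides along the die's x and y; its floor 6 mm above the bench); axes as the die's, z up
- handled_tray: fixed shallow steel tray, 270 (own x) x 105 (own y) x 15 mm, walls and floor 4 mm thick; origin at the centre of its underside. Takes three tins end to end (centres e.g. at own x = -0.085, 0, 0.085). This one, for full tins, has an upright bow handle of 8 mm bar at each short end (own x = -0.137 and 0.137, 64 mm long along y, 40 mm high). Stands left or right
- plain_tray: fixed shallow steel tray, 270 (own x) x 105 (own y) x 15 mm, walls and floor 4 mm thick; origin at the centre of its underside. Takes three tins end to end (centres e.g. at own x = -0.085, 0, 0.085). This one, for empty tins, has no handles. Stands across the bench from the other tray
- black_tape: bystander: black tape roll, 62 mm across, 19 mm high, lying among the tins; origin at the centre of its underside
- pliers: bystander: pliers, 188 mm long, 14 mm thick, lying at the left; origin under their middle
Things that resemble listed ones, but are neither listed nor needed, are in the scene too. Leave any blue look-alike of the tin_b alone.

How it is judged:
At the end, for the whole second after the job is handed in: Every tin rests upright (tilt < 0.1 rad) on a tray floor, centre within 105 mm along and 32 mm across of the tray centre: if it presses with over 3.5 N in the handled tray, else in the plain one. Each blank rests flat on its own cavity floor, within 2 mm in height, 5 mm sideways (((x of tin_a in the frame of handled_tray between -0.105 and 0.105 m and y of tin_a in the frame of handled_tray between -0.032 and 0.032 m and z of tin_a in the frame of handled_tray between 0 and 0.009 m and contact force between tin_a and handled_tray above 3.5 N) or (x of tin_a in the frame of plain_tray between -0.105 and 0.105 m and y of tin_a in the frame of plain_tray between -0.032 and 0.032 m and z of tin_a in the frame of plain_tray between 0 and 0.009 m and contact force between tin_a and plain_tray between 0.4 and 3.5 N)) and angle between each of tin_a, tin_b, tin_c, tin_d, tin_e's own z axis and vertical below 0.1 rad and linear speed of each of tin_a, tin_b, tin_c, tin_d, tin_e, round_blank, square_blank below 0.02 m/s and ((x of tin_b in the frame of handled_tray between -0.105 and 0.105 m and y of tin_b in the frame of handled_tray between -0.032 and 0.032 m and z of tin_b in the frame of handled_tray between 0 and 0.009 m and contact force between tin_b and handled_tray above 3.5 N) or (x of tin_b in the frame of plain_tray between -0.105 and 0.105 m and y of tin_b in the frame of plain_tray between -0.032 and 0.032 m and z of tin_b in the frame of plain_tray between 0 and 0.009 m and contact force between tin_b and plain_tray between 0.4 and 3.5 N)) and ((x of tin_c in the frame of handled_tray between -0.105 and 0.105 m and y of tin_c in the frame of handled_tray between -0.032 and 0.032 m and z of tin_c in the frame of handled_tray between 0 and 0.009 m and contact force between tin_c and handled_tray above 3.5 N) or (x of tin_c in the frame of plain_tray between -0.105 and 0.105 m and y of tin_c in the frame of plain_tray between -0.032 and 0.032 m and z of tin_c in the frame of plain_tray between 0 and 0.009 m and contact force between tin_c and plain_tray between 0.4 and 3.5 N)) and ((x of tin_d in the frame of handled_tray between -0.105 and 0.105 m and y of tin_d in the frame of handled_tray between -0.032 and 0.032 m and z of tin_d in the frame of handled_tray between 0 and 0.009 m and contact force between tin_d and handled_tray above 3.5 N) or (x of tin_d in the frame of plain_tray between -0.105 and 0.105 m and y of tin_d in the frame of plain_tray between -0.032 and 0.032 m and z of tin_d in the frame of plain_tray between 0 and 0.009 m and contact force between tin_d and plain_tray between 0.4 and 3.5 N)) and ((x of tin_e in the frame of handled_tray between -0.105 and 0.105 m and y of tin_e in the frame of handled_tray between -0.032 and 0.032 m and z of tin_e in the frame of handled_tray between 0 and 0.009 m and contact force between tin_e and handled_tray above 3.5 N) or (x of tin_e in the frame of plain_tray between -0.105 and 0.105 m and y of tin_e in the frame of plain_tray between -0.032 and 0.032 m and z of tin_e in the frame of plain_tray between 0 and 0.009 m and contact force between tin_e and plain_tray between 0.4 and 3.5 N)) and horizontal distance between round_blank and round_cavity below 0.005 m and z of round_blank in the frame of round_cavity between -0.002 and 0.002 m and angle between each of round_blank, square_blank's own z axis and vertical below 0.04 rad and horizontal distance between square_blank and square_cavity below 0.005 m and z of square_blank in the frame of square_cavity between -0.002 and 0.002 m); the robot touches nothing.
It fails at once if the tape roll is shifted by more than 4 cm (distance of black_tape from where it was at the start of the episode above 0.04 m).
It fails at once if the pliers is shifted by more than 4 cm (distance of pliers from where it was at the start of the episode above 0.04 m).
Of tin_a, tin_b, tin_c, tin_d, tin_e only 4 to 5 are there at a start; the rules pass over those that are not, and their reading is None.
At some moment in a run one of tin_a, tin_b, tin_c, tin_d, tin_e, round_blank, square_blank may be knocked a few centimetres aside while the robot is not near it.
Once in a run the grip may slacken for a moment while it holds something.
It also fails if it takes over 200 s, if anything falls off the work surface, if the arm or the gripper's body presses on something with over 40 N, if the wrist force passes 120 N, or if a joint passes its speed limit or range.

## Robot

A 6-joint arm with a two-finger parallel gripper is mounted at the origin on a cart in front of the work surface, level with it; the furniture and walls round the work are solid. World frame = base frame: x ahead of the robot, y to its left, z up, the work surface at z = 0. Lengths are in m, angles in rad, forces in N, time in s.
With the tool pointing down it reaches from about 0.325 to 0.9 m from the base axis. Payload 6.1 kg.
Tool frame: the origin (TCP) lies on the centre line of the jaws, within the pads' length; the fingertips stand 22 mm ahead of it and the grasp point (between the pads) lies 3 mm ahead of it; z points along the fingers, y is the line along which they close (so a half turn about z gives the same grasp; the last joint's range is limited). The gripper opens to 87 mm and grips with 3 to 60 N. Pads are 19 mm wide; open, the fingers measure 117 mm over their backs; the gripper's body (75 mm by 190 mm) begins 51 mm behind the grasp point.
Start: joints at [1.026, 0.22, 1.526, -0, 1.395, -0.126], TCP at [0.254, 0.571, 0.245] pointing down, gripper open.
Joint ranges: [-2.98, 2.98], [-0.91, 2.08], [0.09, 2.57], [-1.24, 4.39], [0.2, 2.65], [-2.68, 2.68]. Speed limits (rad/s): [2.57, 2.57, 3.01, 3.14, 3.14, 3.14].

## Interface

Orientations are given as [roll, pitch, yaw] about the fixed x, y, z axes, in that order (R = Rz(yaw) Ry(pitch) Rx(roll)).
In Python, from cell import arm gives the robot as it stands.
- The arm moves only by the tool drive_tool, never from a script. Its argument "motion" is a list of rows, each a list of 5 numbers: the shift along the tool's x, y, z in m, then the turn about the tool's z in degrees, then the opening, from 0 (shut) to 1 (fully open). A call has 1 to 20 rows; each row shifts and turns the commanded pose from where the row before left it, along the tool's axes as they then stand; what a row does not reach is not made up. A row lasts 1/10 s, in which the tool goes at most 50 mm and 8.59 degrees, less where a joint would pass 70% of its speed; a pose out of reach is approached as far as the arm can. A call with a gripper value outside its range is refused whole. The fingers move at their own pace and stop on an object; "grip_force" is the grip in N (left out, the last holds). Time passes only in rows, so rows that do not move let the fingers close. It gives the time, the measured TCP pose, the force, the opening and the grip force at its end, in the units of the state.
- arm.observe(): the state, without advancing time (a new reading comes with each control period).
- arm.capture(name): name is "scene" or "top" or "wrist"; returns (picture, depth): 420x560x3 uint8, blue, green, red; 420x560 float32, m along the optical axis (not along the pixel's ray), 0 where there is no reading.
- arm.calibration(name): a dict with "vertical_fov" (degrees; the focal length in pixels is half the picture's height over the tangent of half this angle, whatever the lens; pixels are square), "cx", "cy" (the principal point, pixels), "k1" (the pictures are not rectified: a ray, as slopes to the right and down, at radius r is drawn at 1 + k1 r^2 times it, then the intrinsics apply), "world_to_cam" (4x4, takes a point from world to camera coordinates); the wrist camera has in their place "mount" (4x4, takes a point from camera to tool coordinates, whose origin is the TCP and whose axes are the flange's). Camera axes: x right, y down, z forward; pixel columns grow to the right and rows downward; lengths in m; the calibration is good to about 2 mm. A picture is of the moment at which its call begins: read the wrist's pose just before it. calibration takes no time and is no camera call.
- arm.job_done(): hands the job in; it is judged then, once.
The state is a dict: "time_s": time; "qpos": joint angles; "joint_velocities": joint speeds; "joint_efforts": joint torques, N m; "ee_pos": TCP position; "eef_rot": TCP orientation; "force": force on the tool from outside, world axes, zero at the start; "ft_torque": the same for the moment, N m; "gripper_width": finger opening in m; "gripper_force": force on a finger pad.
Only numpy, scipy, OpenCV 4.12 (cv2) and the standard library are available. Lean on these libraries where they do the work, as an engineer would, in place of code of your own. Each camera call takes 0.05 s, during which the arm holds its last target. There are 200 camera calls.

## Working session

There is one attempt and no reset: what is moved stays moved. The work goes in short steps, Python scripts to look and compute and a tool call to move; the robot and the scene stay as the last step left them, time stands still between calls to the robot, and variables do not carry over. Pictures are saved under pics/ and viewed, at most 14 in all, crops included, and the job is handed in when it is done.

Besides the shell and the picture viewer there is one more tool, called after "Emit:" in YAML: its name, and indented under it one key for each argument. drive_tool: Moves the arm, as the interface text tells. Its arguments: {"type":"object","properties":{"motion":{"type":"array"},"grip_force":{"type":"number"}},"required":["motion"]}

```bash
ls; mkdir -p pics
cat > h.py <<'E'
import numpy as np, cv2
from cell import arm
def K(n):
    c=arm.calibration(n); f=210/np.tan(np.radians(c["vertical_fov"]/2)); return c,f
def cam2world(n, st=None):
    c,f=K(n)
    if "world_to_cam" in c: return np.linalg.inv(np.array(c["world_to_cam"]))
    from scipy.spatial.transform import Rotation as R
    T=np.eye(4); T[:3,:3]=R.from_euler("xyz",st["eef_rot"]).as_matrix(); T[:3,3]=st["ee_pos"]
    return T@np.array(c["mount"])
def slopes(n,uv):
    c,f=K(n); uv=np.atleast_2d(np.array(uv,float))
    d=(uv-[c["cx"],c["cy"]])/f; s=d.copy()
    for _ in range(20): s=d/(1+c["k1"]*(s**2).sum(1,keepdims=True))
    return s
def onplane(n,uv,z,T):
    s=slopes(n,uv); r=np.c_[s,np.ones(len(s))]@T[:3,:3].T
    return T[:3,3]+r*((z-T[2,3])/r[:,2])[:,None]
def bydepth(n,uv,D,T):
    s=slopes(n,uv); d=np.array([D[int(round(v)),int(round(u))] for u,v in np.atleast_2d(uv)])
    return (np.c_[s,np.ones(len(s))]*d[:,None])@T[:3,:3].T+T[:3,3]
def cloud(n,D,T):
    v,u=np.mgrid[0:420,0:560]; s=slopes(n,np.c_[u.ravel(),v.ravel()])
    P=(np.c_[s,np.ones(len(s))]*D.ravel()[:,None])@T[:3,:3].T+T[:3,3]
    P[D.ravel()==0]=np.nan
    return P.reshape(420,560,3)
E
python3 - <<'E'
from h import *
s=arm.observe(); print(s)
for n in("top","scene"):
    I,D=arm.capture(n); c,f=K(n); print(n,f,c); cv2.imwrite(f"pics/{n}0.png",cv2.resize(I,(800,600))); np.savez(f"{n}0.npz",I=I,D=D)
print(arm.calibration("wrist"))
E
```

```text
pics
{'time_s': 0.0, 'qpos': array([ 1.02591222e+00,  2.21266648e-01,  1.52761961e+00, -2.80546154e-05,
        1.39470597e+00, -1.26106424e-01]), 'joint_velocities': array([ 0.00022708,  0.00131871,  0.00037933, -0.00195007, -0.00058224,
       -0.00029621]), 'joint_efforts': array([ 1.43208537e-03, -4.94601488e+01, -3.87384653e+01,  6.99162134e-02,
        5.69978252e-02, -1.23052464e-04]), 'ee_pos': array([0.2538603 , 0.5704774 , 0.24340763]), 'eef_rot': array([-3.13960548e+00, -2.24099692e-04,  2.72281969e+00]), 'force': array([ 0.00247256, -0.06324164, -0.71881555]), 'ft_torque': array([-0.01198142, -0.04729695, -0.03245833]), 'gripper_force': 0.0, 'gripper_width': 0.08732604158474068}
top 418.87574375203343 {'vertical_fov': 53.253061117080435, 'cx': 276.3946600829843, 'cy': 209.45689684442397, 'k1': -0.06497033939218116, 'world_to_cam': array([[ 3.62759874e-03, -9.99992471e-01,  1.37756265e-03,
         4.72850461e-02],
       [-9.98386219e-01, -3.69983624e-03, -5.66680582e-02,
         5.30138951e-01],
       [ 5.66727283e-02, -1.16977059e-03, -9.98392124e-01,
         1.41235
[... 266 characters left out ...]
489626, -0.44623193, -0.00614335, -0.4608981 ],
       [-0.18594593, -0.36032077, -0.91410779,  0.14425939],
       [ 0.40569051,  0.81917398, -0.40542472,  1.53763969],
       [ 0.        ,  0.        ,  0.        ,  1.        ]])}
{'vertical_fov': 59.01016490514358, 'cx': 278.21298825482995, 'cy': 213.6406332176096, 'k1': -0.0012558902676474437, 'mount': array([[ 8.51116523e-04, -9.52560423e-01, -3.04348346e-01,
         8.42390046e-02],
       [ 9.99997778e-01,  1.39768577e-03, -1.57801258e-03,
        -3.96576317e-05],
       [ 1.92853568e-03, -3.04346327e-01,  9.52559496e-01,
        -1.40314189e-01],
       [ 0.00000000e+00,  0.00000000e+00,  0.00000000e+00,
         1.00000000e+00]])}
```

View pics/top0.png

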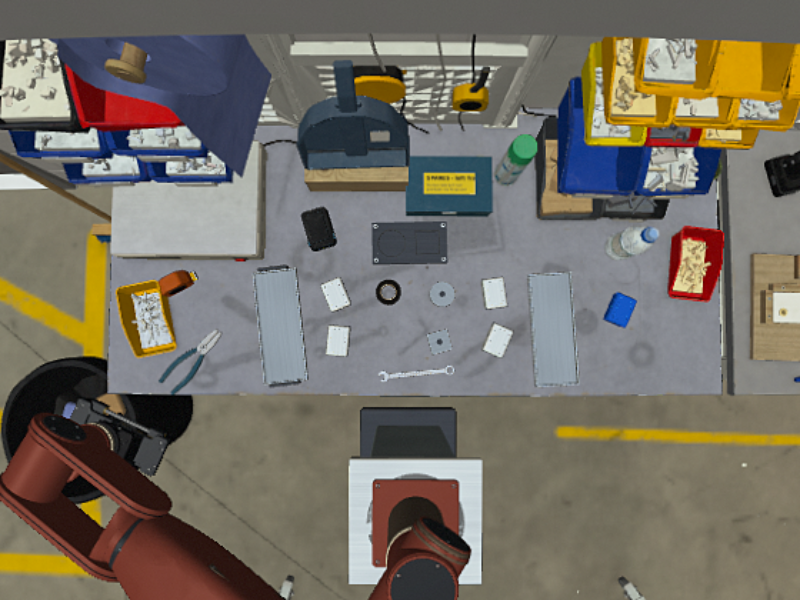

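View pics/scene0.png

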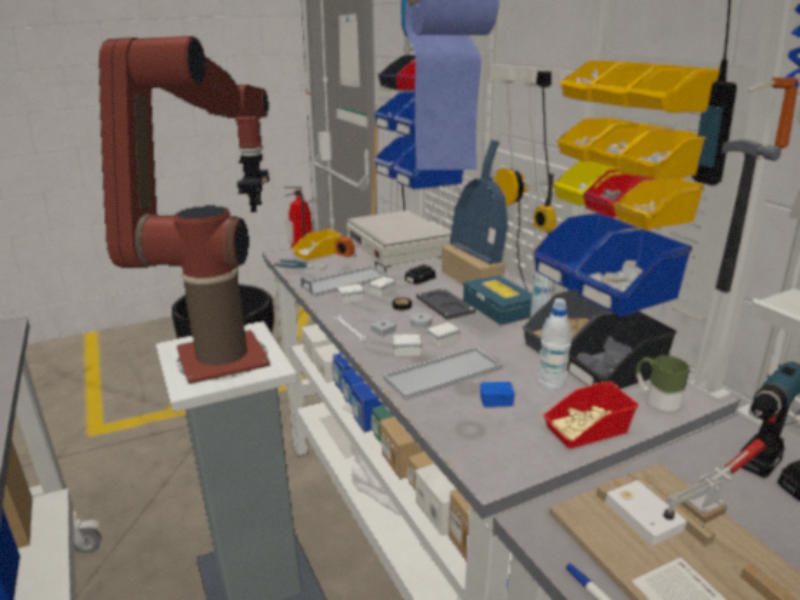

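The top view (800x600) shows four white tins at (335,294), (338,341), (495,293) and (498,340). The round blank is at (442,293), the square blank at (440,341), the die at (410,243), the tape at (388,292) and the pliers at (192,362). The trays are at (281,325) and (553,328), and the scene view shows bows on the left one. The blue look-alike is at (620,309), which I'll leave alone.

Run:
```python
from h import *
d=np.load("top0.npz"); I,D=d["I"],d["D"]; T=cam2world("top"); P=cloud("top",D,T)
Z=P[...,2]; print("bench z",np.nanmedian(Z[250:260,230:330]))
roi=np.zeros((420,560),bool); roi[140:272,110:460]=1
m=((Z>0.009)&(Z<0.07)&roi).astype(np.uint8)
n,L,S,C=cv2.connectedComponentsWithStats(m,connectivity=4)
for i in range(1,n):
    if S[i,4]<25: continue
    p=P[L==i]; r=cv2.minAreaRect(p[:,:2].astype(np.float32))
    print(i,C[i].round(),"n",S[i,4],"z",np.percentile(p[:,2],[50,95]).round(3),"c",np.round(r[0],3),np.round(r[1],3),round(r[2],1))
c=I[130:275,160:415]; cv2.imwrite("pics/crop0.png",cv2.resize(c,None,fx=3.1,fy=3.1,interpolation=cv2.INTER_CUBIC))
```

```text
bench z 0.00013339579757509767
1 [164. 171.] n 303 z [0.047 0.066] c [0.641 0.463] [0.123 0.296] 28.1
2 [314. 145.] n 661 z [0.062 0.067] c [ 0.745 -0.076] [0.031 0.201] 0.0
3 [419. 146.] n 1063 z [0.034 0.057] c [ 0.746 -0.433] [0.053 0.298] 0.7
4 [223. 160.] n 537 z [0.034 0.045] c [0.699 0.235] [0.098 0.066] 18.3
10 [287. 169.] n 995 z [0.014 0.019] c [0.667 0.016] [0.101 0.18 ] 1.5
15 [429. 174.] n 119 z [0.042 0.067] c [ 0.652 -0.473] [0.068 0.032] 25.9
61 [195. 190.] n 117 z [0.018 0.042] c [0.591 0.322] [0.114 0.055] 63.8
66 [118. 214.] n 647 z [0.034 0.067] c [0.5   0.593] [0.082 0.206] 77.6
68 [395. 240.] n 218 z [0.015 0.02 ] c [ 0.46  -0.329] [0.271 0.107] 3.6
69 [178. 207.] n 54 z [0.015 0.019] c [0.536 0.383] [0.114 0.008] 6.7
73 [372. 218.] n 90 z [0.015 0.019] c [ 0.502 -0.28 ] [0.178 0.01 ] 3.4
80 [235. 206.] n 329 z [0.04  0.046] c [0.541 0.19 ] [0.071 0.051] 23.1
82 [346. 205.] n 338 z [0.04  0.045] c [ 0.546 -0.185] [0.071 0.052] 7.4
87 [272. 204.] n 169 z [0.018 0.023] c [0.548 0.065] [0.058 0.056] 45.6
90 [309. 206.] n 243 z [0.022 0.026] c [ 0.543 -0.062] [0.058 0.058] 64.2
119 [434. 217.] n 359 z [0.039 0.046] c [ 0.507 -0.487] [0.052 0.073] 67.7
132 [198. 251.] n 235 z [0.016 0.041] c [0.427 0.321] [0.204 0.108] 6.8
204 [348. 238.] n 344 z [0.041 0.045] c [ 0.434 -0.192] [0.053 0.071] 66.4
206 [236. 238.] n 336 z [0.04  0.044] c [0.432 0.183] [0.052 0.071] 85.1
217 [307. 239.] n 223 z [0.023 0.027] c [ 0.43  -0.056] [0.05 0.05] 16.3
220 [151. 235.] n 34 z [0.012 0.018] c [0.44  0.481] [0.022 0.029] 46.4
238 [138. 252.] n 159 z [0.012 0.018] c [0.377 0.531] [0.032 0.147] 56.5
277 [123. 255.] n 91 z [0.012 0.017] c [0.372 0.575] [0.018 0.113] 41.6
```

View pics/crop0.png

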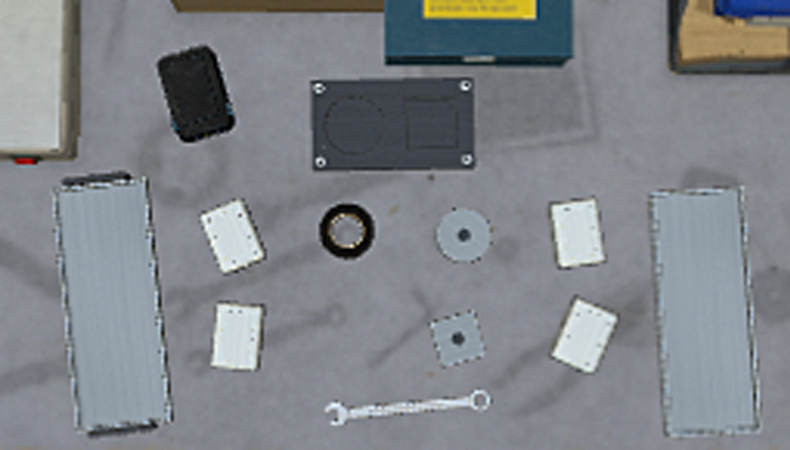

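The crop confirms the left tray has the dark bow handles, at (95,180) and (120,428). The round cavity is the left one in the die, at (355,124), and the square one is at (432,124). Four tins are present, and their heights match the text (40/22/14 mm). Next I'll move over the centre for wrist views.

Emit:
drive_tool:
  motion:
    - [0,0,-0.03,-8,1]
    - [0,0,-0.03,-8,1]
    - [0,0,-0.03,-8,1]
    - [-0.0155,-0.041,-0.001,0,1]
    - [-0.0155,-0.041,-0.001,0,1]
    - [-0.0155,-0.041,-0.001,0,1]
    - [-0.0155,-0.041,-0.001,0,1]
    - [-0.0155,-0.041,-0.001,0,1]
    - [-0.0155,-0.041,-0.001,0,1]
    - [-0.0155,-0.041,-0.001,0,1]
    - [-0.0155,-0.041,-0.001,0,1]
    - [-0.0155,-0.041,-0.001,0,1]
    - [-0.0155,-0.041,-0.001,0,1]
    - [-0.0155,-0.041,-0.001,0,1]
    - [-0.0155,-0.041,-0.001,0,1]
    - [-0.0155,-0.041,-0.001,0,1]
    - [-0.0155,-0.041,-0.001,0,1]
    - [0,0,0,0,1]
    - [0,0,0,0,1]

```text
time_s: 2.0
ee_pos: [0.471, -0.0037, 0.3479]
eef_rot: [3.141, -0.001, 3.139]
force: [-0.5, -0.2, 1.0]
gripper_width: 0.0871
gripper_force: 0.0
```

```bash
cat >> h.py <<'E'
def look(tag,save=True):
    st=arm.observe(); I,D=arm.capture("wrist"); T=cam2world("wrist",st); P=cloud("wrist",D,T)
    np.savez(tag+".npz",I=I,D=D,T=T)
    if save: cv2.imwrite(f"pics/{tag}.png",cv2.resize(I,(800,600),interpolation=cv2.INTER_CUBIC))
    return I,D,T,P
def comps(P,lo,hi,x=(0.3,0.75),y=(-0.42,0.42),amin=300):
    Z=P[...,2]; m=((Z>lo)&(Z<hi)&(P[...,0]>x[0])&(P[...,0]<x[1])&(P[...,1]>y[0])&(P[...,1]<y[1])).astype(np.uint8)
    m=cv2.morphologyEx(m,cv2.MORPH_OPEN,np.ones((3,3)))
    n,L,S,C=cv2.connectedComponentsWithStats(m,connectivity=4)
    for i in range(1,n):
        if S[i,4]<amin: continue
        p=P[L==i]; (c,(w,h),a)=cv2.minAreaRect(p[:,:2].astype(np.float32))
        if w<h: w,h,a=h,w,a+90   # a: direction of long side
        print("px",C[i].round(),"n",S[i,4],"z",np.percentile(p[:,2],[10,50,95]).round(4),"c",np.round(c,4),"mean",p[:,:2].mean(0).round(4),"size",np.round([w,h],3),"long-dir deg",round((a+90)%180-90,1))
E
python3 - <<'E'
from h import *
print(arm.observe()["ee_pos"],arm.observe()["eef_rot"],arm.observe()["time_s"])
I,D,T,P=look("w1")
print("bench",np.nanmedian(P[200:260,250:300,2]))
for lo,hi in((.03,.05),(.018,.027),(.011,.017)): print(lo); comps(P,lo,hi)
E
```

```text
[ 0.47103333 -0.00373674  0.34789647] [ 3.14093559e+00 -1.47772761e-03  3.13903969e+00] 2.0
bench -0.0005281623411953762
0.03
px [123. 136.] n 2586 z [0.0376 0.0403 0.042 ] c [ 0.434  -0.1916] mean [ 0.4325 -0.1889] size [0.072 0.052] long-dir deg -23.8
px [435. 134.] n 2599 z [0.0369 0.0397 0.0415] c [0.4316 0.1834] mean [0.4303 0.1817] size [0.071 0.051] long-dir deg -4.9
px [429. 219.] n 2108 z [0.0367 0.0396 0.0413] c [0.5395 0.1903] mean [0.5374 0.1879] size [0.071 0.052] long-dir deg 22.3
px [139. 224.] n 2089 z [0.0372 0.0401 0.0418] c [ 0.5451 -0.1835] mean [ 0.5426 -0.1818] size [0.071 0.051] long-dir deg 8.4
px [534. 264.] n 319 z [0.0347 0.0381 0.04  ] c [0.6019 0.3386] mean [0.601  0.3363] size [0.066 0.008] long-dir deg -83.0
px [232. 350.] n 752 z [0.0352 0.0402 0.0488] c [ 0.7329 -0.0711] mean [ 0.7344 -0.0703] size [0.19  0.008] long-dir deg 89.6
0.018
px [237. 132.] n 1653 z [0.021  0.0221 0.0236] c [ 0.4298 -0.0553] mean [ 0.4291 -0.0549] size [0.05 0.05] long-dir deg -73.8
px [235. 219.] n 1504 z [0.0207 0.0218 0.0233] c [ 0.5429 -0.0612] mean [ 0.5422 -0.0612] size [0.059 0.058] long-dir deg -54.0
0.011
px [496. 153.] n 958 z [0.0123 0.0142 0.0159] c [0.4732 0.2821] mean [0.461  0.2744] size [0.275 0.026] long-dir deg 8.5
px [ 11. 235.] n 302 z [0.012  0.0146 0.0162] c [ 0.5641 -0.3722] mean [ 0.5679 -0.3696] size [0.081 0.031] long-dir deg 24.3
px [292. 285.] n 3358 z [0.0124 0.0136 0.015 ] c [0.6545 0.016 ] mean [0.6445 0.0157] size [0.18  0.077] long-dir deg -88.8
```

View pics/w1.png

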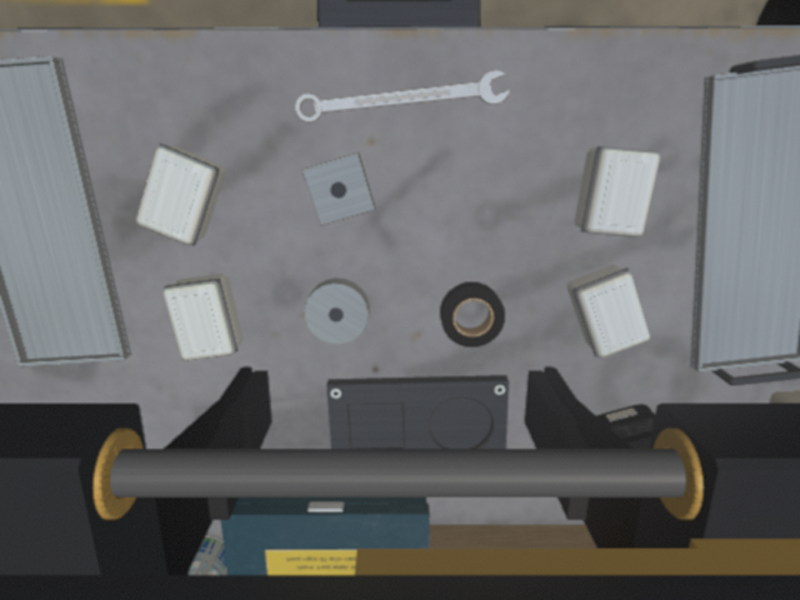

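The wrist view shows the square blank at (338,188), the round blank at (336,312), tins at (177,195), (200,320), (625,192) and (613,313), and the cavities at (375,424) for the square and (460,424) for the round. Both views agree within about 2 mm. I'll grasp the square blank first. Its sides lie at 16.2° (mod 90).

Emit:
drive_tool:
  motion:
    - [0.007,-0.0086,0.045,0,1]
    - [0.007,-0.0086,0.045,0,1]
    - [0.007,-0.0086,0.045,0,1]
    - [0.007,-0.0086,0.045,0,1]
    - [0.007,-0.0086,0.045,0,1]
    - [0.006,-0.0086,0.045,0,1]
    - [0,0,0,-8.2,1]
    - [0,0,0,-8.2,1]
    - [0,0,0,0,1]
    - [0,0,0.023,0,1]
    - [0,0,0.023,0,1]
    - [0,0,0,0,1]
    - [0,0,0,0,0.3]
    - [0,0,0,0,0.3]
    - [0,0,0,0,0.3]
    - [0,0,0,0,0.3]
    - [0,0,0,0,0.3]
    - [0,0,0,0,0.3]
  grip_force: 30

```text
time_s: 3.85
ee_pos: [0.4304, -0.0547, 0.0329]
eef_rot: [-3.141, 0.0, -2.856]
force: [-0.6, 0.0, 2.2]
gripper_width: 0.0495
gripper_force: 30.0
```

Emit:
drive_tool:
  motion:
    - [0,0,-0.02,0,0.3]
    - [0,0,-0.04,7.5,0.3]
    - [0,0,-0.04,7.5,0.3]
    - [-0.025,0.007,-0.03,0,0.3]
    - [-0.025,0.007,-0.03,0,0.3]
    - [-0.025,0.007,-0.03,0,0.3]
    - [-0.025,0.007,-0.03,0,0.3]
    - [0,0,0,0,0.3]
    - [0,0,0,0,0.3]

```text
time_s: 4.75
ee_pos: [0.5293, -0.0241, 0.2521]
eef_rot: [-3.142, -0.001, -3.117]
force: [-0.3, 0.4, -2.1]
gripper_width: 0.0499
gripper_force: 30.0
```

```bash
cat > die.py <<'E'
import sys
from h import *
I,D,T,P=look(sys.argv[1],False)
def rect(lo,hi):
    Z=P[...,2]; m=((Z>lo)&(Z<hi)&(P[...,0]>.58)&(P[...,0]<.735)&(P[...,1]>-.1)&(P[...,1]<.13)).astype(np.uint8)
    return m
m=rect(.011,.017); n,L,S,C=cv2.connectedComponentsWithStats(m); i=1+np.argmax(S[1:,4])
p=P[L==i]; (c,(w,h),a)=cv2.minAreaRect(p[:,:2].astype(np.float32)); print("die",np.round(c,4),w,h,a,np.median(p[:,2]))
m=cv2.morphologyEx(rect(.003,.0095),cv2.MORPH_OPEN,np.ones((5,5))); n,L,S,C=cv2.connectedComponentsWithStats(m,connectivity=4)
for i in range(1,n):
    if S[i,4]<200: continue
    p=P[L==i]; (c,(w,h),a)=cv2.minAreaRect(p[:,:2].astype(np.float32)); print("cav",C[i].round(),S[i,4],np.round(c,4),np.round([w,h],4),a,np.median(p[:,2]))
cv2.imwrite(f"pics/{sys.argv[1]}.png",cv2.resize(I[120:400,130:430],(800,600*280//225//1 if 0 else 600)))
print(arm.observe()["ee_pos"],arm.observe()["eef_rot"])
E
python3 die.py d1
```

```text
die [0.6463 0.0824] 0.06256964057683945 0.04689622297883034 0.7174879908561707 0.01367396864271031
[ 0.52819662 -0.02408982  0.25082143] [ 3.14113044 -0.00320116 -3.11699073]
```

View pics/d1.png

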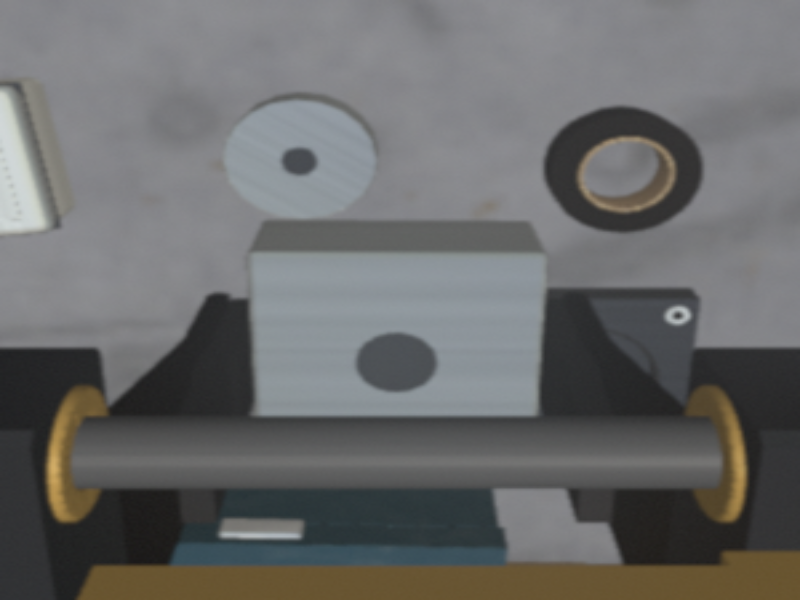

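The held square blank hides the die, so I'll shift the view sideways. It's well held and its edges are parallel to the fingers.

Emit:
drive_tool:
  motion:
    - [0,-0.035,-0.033,0,0.3]
    - [0,-0.035,-0.033,0,0.3]
    - [0,-0.035,-0.033,0,0.3]
    - [0,0,0,0,0.3]
    - [0,0,0,0,0.3]

```text
time_s: 5.3
ee_pos: [0.531, -0.1298, 0.3501]
eef_rot: [3.14, -0.002, -3.12]
force: [-0.1, -0.0, -3.1]
gripper_width: 0.0497
gripper_force: 30.0
```

```bash
sed -i 's/I\[120:400,130:430\],(800,600.*$/I[180:330,280:480],(800,600)))/' die.py; python3 die.py d2
```

```text
die [0.6667 0.0266] 0.10121668875217438 0.1600288599729538 1.3777446746826172 0.013413793754124825
cav [410. 261.] 1380 [0.6683 0.0603] [0.0609 0.0624] 24.18645668029785 0.005433212900542939
cav [355. 257.] 694 [ 0.6697 -0.0229] [0.0526 0.0476] 2.0235979557037354 0.005601830979226341
[ 0.53067144 -0.12885705  0.34907996] [ 3.13959881 -0.0036079  -3.11826895]
```

View pics/d2.png

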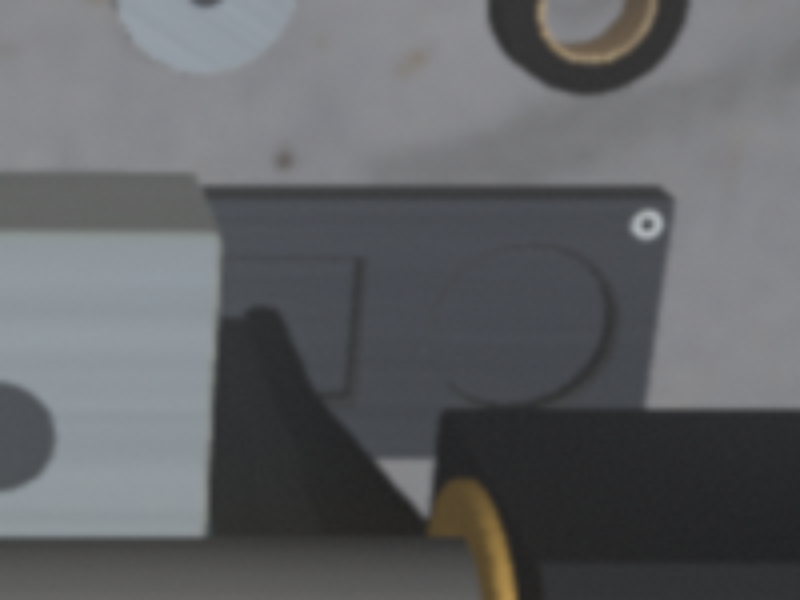

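Run:
```python
from h import *
T=np.load("d1.npz")["T"]; print(onplane("wrist",[[278.9,288.9]],0.2508-0.010,T), T[:3,3])
P=cloud("wrist",np.load("d1.npz")["D"],T)
m=(P[...,2]>0.225)&(P[...,2]<0.247)
m[:235]=0; m[312:]=0; m[:,:224]=0; m[:,335:]=0
p=P[m]; print(p.mean(0),p.min(0),p.max(0),np.median(p[:,2]))
```

```text
[[ 0.52958958 -0.02402688  0.2408    ]] [ 0.4451862  -0.0263174   0.39249214]
[ 0.52157185 -0.02423705  0.24112618] [ 0.50324571 -0.04929776  0.23444759] [0.54225541 0.00140794 0.24699371] 0.24115470624107915
```

Emit:
drive_tool:
  motion:
    - [-0.0278,0.0198,0.03,0,0.3]
    - [-0.0278,0.0198,0.03,0,0.3]
    - [-0.0278,0.0198,0.04,0,0.3]
    - [-0.0278,0.0198,0.04,0,0.3]
    - [-0.0278,0.0199,0.04,0,0.3]
    - [0,0,0.045,0,0.3]
    - [0,0,0.045,0,0.3]
    - [0,0,0,0,0.3]
    - [0,0,0,0,0.3]
    - [0,0,0,0,0.3]

```text
time_s: 6.35
ee_pos: [0.666, -0.0295, 0.0902]
eef_rot: [-3.141, 0.004, -3.117]
force: [0.4, 0.4, -0.4]
gripper_width: 0.0498
gripper_force: 30.0
```

Emit:
drive_tool:
  motion:
    - [-0.0012,0.003,0,0,0.3]
    - [0,0,0.02,0,0.3]
    - [0,0,0.015,0,0.3]
    - [0,0,0.008,0,0.3]
    - [0,0,0.004,0,0.3]
    - [0,0,0.003,0,0.3]
    - [0,0,0,0,0.3]
    - [0,0,0,0,0.3]

```text
time_s: 7.15
ee_pos: [0.6676, -0.0266, 0.042]
eef_rot: [-3.141, 0.003, -3.117]
force: [-6.9, 2.1, 17.6]
gripper_width: 0.0495
gripper_force: 30.0
```

Emit:
drive_tool:
  motion:
    - [0.001,0.0004,0,0,0.3]
    - [0.001,0.0004,0,0,0.3]
    - [0,0,0.0005,0,0.3]
    - [0,0,0,0,0.3]
    - [0,0,0,0,0.3]

```text
time_s: 7.65
ee_pos: [0.6674, -0.0265, 0.0421]
eef_rot: [-3.14, 0.008, -3.117]
force: [-0.5, 0.0, 15.3]
gripper_width: 0.0501
gripper_force: 30.0
```

Emit:
drive_tool:
  motion:
    - [0.001,0,0,0,0.3]
    - [0.001,0,0,0,0.3]
    - [0.001,0,0,0,0.3]
    - [0,0,0,0,0.3]
    - [0,0,0,0,0.3]

```text
time_s: 8.15
ee_pos: [0.6666, -0.0266, 0.0424]
eef_rot: [-3.14, 0.013, -3.117]
force: [7.0, 0.7, 8.6]
gripper_width: 0.0498
gripper_force: 30.0
```

Emit:
drive_tool:
  motion:
    - [-0.001,0,0,0,0.3]
    - [-0.0005,0,0,0,0.3]
    - [0,0,0,0,0.68]
    - [0,0,0,0,0.68]
    - [0,0,0,0,0.68]
    - [0,0,0,0,0.68]
    - [0,0,-0.03,0,0.68]
    - [0.05,0,-0.05,0,0.68]
    - [0.05,0,-0.05,0,0.68]
    - [0.04,0,-0.05,0,0.68]
    - [0,0,-0.05,0,0.68]
    - [0,0,0,0,0.68]

```text
time_s: 9.35
ee_pos: [0.5633, -0.0291, 0.2347]
eef_rot: [-3.139, 0.012, -3.117]
force: [2.2, -0.2, 1.2]
gripper_width: 0.059
gripper_force: 0.0
```

```bash
cat > seat.py <<'E'
import sys
from h import *
I,D,T,P=look(sys.argv[1],False)
s=arm.observe(); print(s["ee_pos"],s["time_s"])
def comp(lo,hi,x,y,k=3):
    Z=P[...,2]; m=((Z>lo)&(Z<hi)&(P[...,0]>x[0])&(P[...,0]<x[1])&(P[...,1]>y[0])&(P[...,1]<y[1])).astype(np.uint8)
    m=cv2.morphologyEx(m,cv2.MORPH_OPEN,np.ones((k,k)));n,L,S,C=cv2.connectedComponentsWithStats(m,connectivity=4)
    for i in range(1,n):
        if S[i,4]<150: continue
        p=P[L==i]; c,w,a=cv2.minAreaRect(p[:,:2].astype(np.float32))
        A=np.c_[p[:,:2]-p[:,:2].mean(0),np.ones(len(p))]; q=np.linalg.lstsq(A,p[:,2],rcond=None)[0]
        print(lo,"px",C[i].round(),S[i,4],"c",np.round(c,4),np.round(w,4),round(a,1),"z",np.median(p[:,2]).round(4),"slope",q[:2].round(3))
comp(.011,.017,(.58,.735),(-.1,.13))
comp(.021,.04,(.58,.725),(-.1,.13))
comp(.002,.0095,(.63,.705),(-.06,.1))
cv2.imwrite(f"pics/{sys.argv[1]}.png",cv2.resize(I[150:330,160:400],(800,600)))
E
python3 seat.py s1
```

```text
[ 0.56243058 -0.02893688  0.23144704] 9.4
0.011 px [313. 267.] 7774 c [0.6656 0.0166] [0.0981 0.1807] 1.3 z 0.0137 slope [-0.002 -0.002]
0.021 px [279. 278.] 2183 c [ 0.6658 -0.0269] [0.0515 0.0499] 1.2 z 0.0316 slope [-0.065 -0.002]
0.002 px [361. 267.] 1053 c [0.6624 0.059 ] [0.0497 0.0633] 10.1 z 0.0056 slope [ 0.006 -0.   ]
```

View pics/s1.png

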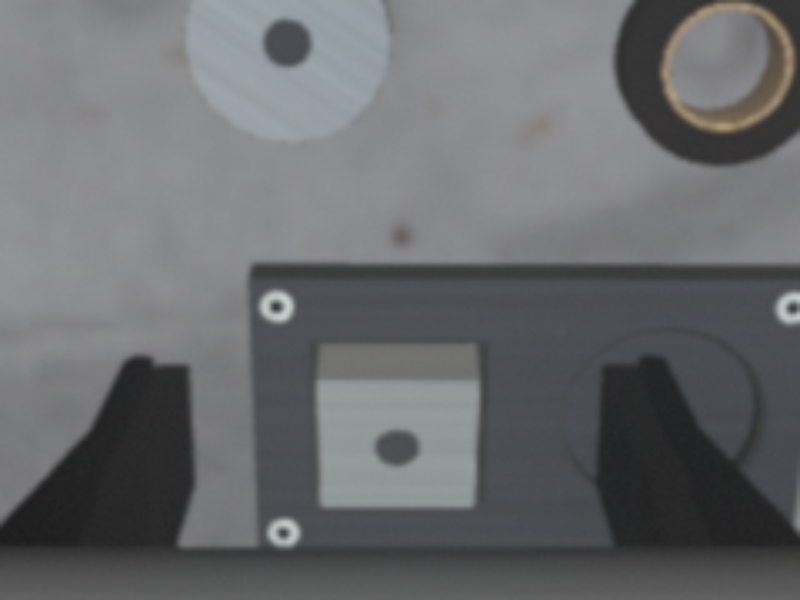

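The square blank sits with its near side up about 3 mm on the chamfer (top slope -0.065, blank at (397,447)). I'll close the fingers and press down on the near edge.

Emit:
drive_tool:
  motion:
    - [-0.03,0,0.04,0,0]
    - [-0.03,0,0.04,0,0]
    - [-0.03,0,0.04,0,0]
    - [0,0,0.04,0,0]
    - [0,0,0,0,0]
    - [0,0,0,0,0]
    - [0,0,0.008,0,0]
    - [0,0,0.004,0,0]
    - [0,0,0,0,0]
  grip_force: 10

```text
time_s: 10.3
ee_pos: [0.6518, -0.0266, 0.0577]
eef_rot: [-3.141, 0.004, -3.117]
force: [-1.8, 0.2, 12.0]
gripper_width: 0.0014
gripper_force: 5.4
```

Emit:
drive_tool:
  motion:
    - [-0.0005,0,0.001,0,0]
    - [-0.0005,0,0.001,0,0]
    - [-0.0005,0,0.001,0,0]
    - [0,0,0,0,0]

```text
time_s: 10.7
ee_pos: [0.6524, -0.0267, 0.0573]
eef_rot: [-3.14, 0.001, -3.117]
force: [-13.6, -0.1, 28.9]
gripper_width: 0.0004
gripper_force: 14.8
```

Emit:
drive_tool:
  motion:
    - [0,0,-0.03,0,0]
    - [0.036,0,0,0,0]
    - [0,0,0,0,0]
    - [0,0,0.03,0,0]
    - [0,0,0.01,0,0]
    - [0,0,0,0,0]
    - [0,0,0,0,0]

```text
time_s: 11.4
ee_pos: [0.6158, -0.0271, 0.0417]
eef_rot: [3.141, -0.001, -3.117]
force: [-0.2, -0.1, -0.3]
gripper_width: 0.0006
gripper_force: 0.0
```

Emit:
drive_tool:
  motion:
    - [-0.01,0,0.001,0,0]
    - [-0.002,0,0,0,0]
    - [-0.001,0,0,0,0]
    - [-0.001,0,0,0,0]
    - [-0.001,0,0,0,0]
    - [0,0,0,0,0]

```text
time_s: 12.0
ee_pos: [0.6307, -0.0267, 0.0408]
eef_rot: [3.142, -0.0, -3.117]
force: [-0.8, -0.2, 1.2]
gripper_width: 0.0004
gripper_force: 0.5
```

Emit:
drive_tool:
  motion:
    - [-0.001,0,0,0,0]
    - [-0.001,0,0,0,0]
    - [0,0,0,0,0]

```text
time_s: 12.3
ee_pos: [0.6327, -0.0267, 0.0405]
eef_rot: [3.142, -0.0, -3.117]
force: [-1.2, -0.3, 0.7]
gripper_width: 0.0003
gripper_force: 0.4
```

Emit:
drive_tool:
  motion:
    - [0.01,0,0,0,0.68]
    - [0.02,0,-0.05,0,0.68]
    - [0.02,0,-0.05,0,0.68]
    - [0.02,0,-0.05,0,0.68]
    - [0,0,-0.04,0,0.68]
    - [0,0,0,0,0.68]
    - [0,0,0,0,0.68]

```text
time_s: 13.0
ee_pos: [0.5674, -0.0284, 0.2214]
eef_rot: [-3.141, 0.003, -3.117]
force: [0.2, -0.3, -0.4]
gripper_width: 0.0489
gripper_force: 0.0
```

```bash
python3 seat.py s2
```

```text
[ 0.56649972 -0.02823475  0.21954701] 13.05
0.011 px [310. 264.] 6888 c [0.662  0.0163] [0.0906 0.1805] 1.5 z 0.0137 slope [-0.003 -0.002]
0.021 px [278. 285.] 2302 c [ 0.668  -0.0266] [0.0508 0.0499] 1.7 z 0.0277 slope [0.021 0.   ]
0.002 px [371. 272.] 1185 c [0.6583 0.0719] [0.0598 0.0326] 42.0 z 0.0057 slope [-0.001  0.003]
```

The square blank now stands at 27.7 mm, which is seated. Next is the round blank.

Emit:
drive_tool:
  motion:
    - [0.0062,-0.0081,0.02,0,1]
    - [0.0062,-0.0081,0.04,0,1]
    - [0.0062,-0.0081,0.04,0,1]
    - [0.0062,-0.0081,0.04,0,1]
    - [0,0,0,0,1]
    - [0,0,0,0,1]
    - [0,0,0.024,0,1]
    - [0,0,0.0225,0,1]
    - [0,0,0,0,1]
    - [0,0,0,0,0.4]
    - [0,0,0,0,0.4]
    - [0,0,0,0,0.4]
    - [0,0,0,0,0.4]
    - [0,0,0,0,0.4]
  grip_force: 30

```text
time_s: 14.45
ee_pos: [0.5437, -0.0614, 0.0345]
eef_rot: [-3.141, 0.001, -3.117]
force: [-0.4, 0.4, 5.1]
gripper_width: 0.0592
gripper_force: 30.0
```

Emit:
drive_tool:
  motion:
    - [0,0,-0.03,0,0.4]
    - [0,0,-0.03,0,0.4]
    - [-0.018,0.0169,0,0,0.4]
    - [-0.018,0.0169,0,0,0.4]
    - [-0.018,0.0169,0,0,0.4]
    - [-0.018,0.0169,0,0,0.4]
    - [-0.018,0.0169,0,0,0.4]
    - [-0.018,0.0169,0,0,0.4]
    - [-0.018,0.0169,0,0,0.4]
    - [0,0,0,0,0.4]
    - [0,0,0.02,0,0.4]
    - [0,0,0,0,0.4]
    - [0,0,0,0,0.4]

```text
time_s: 15.75
ee_pos: [0.6647, 0.0597, 0.0724]
eef_rot: [3.142, -0.003, -3.117]
force: [0.4, -0.2, -1.9]
gripper_width: 0.0588
gripper_force: 30.0
```

Emit:
drive_tool:
  motion:
    - [-0.0018,0,0.01,0,0.4]
    - [0,0,0.01,0,0.4]
    - [0,0,0.006,0,0.4]
    - [0,0,0.003,0,0.4]
    - [0,0,0.0015,0,0.4]
    - [0,0,0,0,0.4]
    - [0,0,0,0,0.4]

```text
time_s: 16.45
ee_pos: [0.6682, 0.0601, 0.0434]
eef_rot: [-3.142, 0.001, -3.117]
force: [1.0, 0.1, -1.2]
gripper_width: 0.0589
gripper_force: 30.0
```

Emit:
drive_tool:
  motion:
    - [0,0,0.001,0,0.4]
    - [0,0,0.001,0,0.4]
    - [0,0,0.001,0,0.4]
    - [0,0,0,0,0.4]
    - [0,0,0,0,0.4]

```text
time_s: 16.95
ee_pos: [0.6681, 0.0601, 0.0405]
eef_rot: [-3.142, 0.0, -3.117]
force: [-2.1, 0.5, 2.5]
gripper_width: 0.0593
gripper_force: 30.0
```

Emit:
drive_tool:
  motion:
    - [0,0,0,0,0.76]
    - [0,0,0,0,0.76]
    - [0,0,0,0,0.76]
    - [0,0,-0.03,0,0.76]
    - [0.02,-0.01,-0.05,0,0.76]
    - [0.03,-0.01,-0.05,0,0.9]
    - [0.03,-0.01,-0.05,0,1]
    - [0.03,-0.01,-0.05,0,1]
    - [0.02,0,-0.03,0,1]
    - [0,0,0,0,1]
    - [0,0,0,0,1]

```text
time_s: 18.05
ee_pos: [0.5549, 0.0228, 0.2734]
eef_rot: [-3.141, 0.003, -3.117]
force: [-0.2, 0.9, 0.1]
gripper_width: 0.0868
gripper_force: 0.0
```

```bash
python3 seat.py s3
python3 - <<'E'
from h import *
d=np.load("s3.npz"); P=cloud("wrist",d["D"],d["T"]); comps(P,.03,.05)
E
```

```text
[0.55442216 0.0228984  0.27177798] 18.1
0.011 px [269. 264.] 7264 c [0.6675 0.0162] [0.1018 0.1806] 1.4 z 0.0138 slope [-0.001 -0.001]
0.021 px [308. 273.] 1948 c [0.6671 0.0598] [0.0588 0.0591] 66.7 z 0.0276 slope [0.014 0.002]
0.021 px [234. 272.] 1766 c [ 0.6681 -0.0268] [0.0513 0.05  ] 0.9 z 0.0278 slope [ 0.012 -0.005]
px [54. 47.] n 4655 z [0.0375 0.0405 0.0422] c [ 0.4344 -0.1909] mean [ 0.4338 -0.1882] size [0.071 0.052] long-dir deg -23.3
px [453.  54.] n 4498 z [0.0374 0.04   0.0417] c [0.4317 0.1833] mean [0.4313 0.1815] size [0.072 0.051] long-dir deg -5.0
px [ 78. 164.] n 3505 z [0.0373 0.0403 0.042 ] c [ 0.5456 -0.1836] mean [ 0.5435 -0.1812] size [0.072 0.051] long-dir deg 7.6
px [441. 169.] n 3408 z [0.0372 0.0398 0.0414] c [0.5398 0.1902] mean [0.5384 0.1878] size [0.071 0.052] long-dir deg 23.1
px [450. 293.] n 728 z [0.0341 0.0404 0.0419] c [0.6846 0.2294] mean [0.6808 0.2202] size [0.041 0.039] long-dir deg 16.3
```

View pics/s3.png

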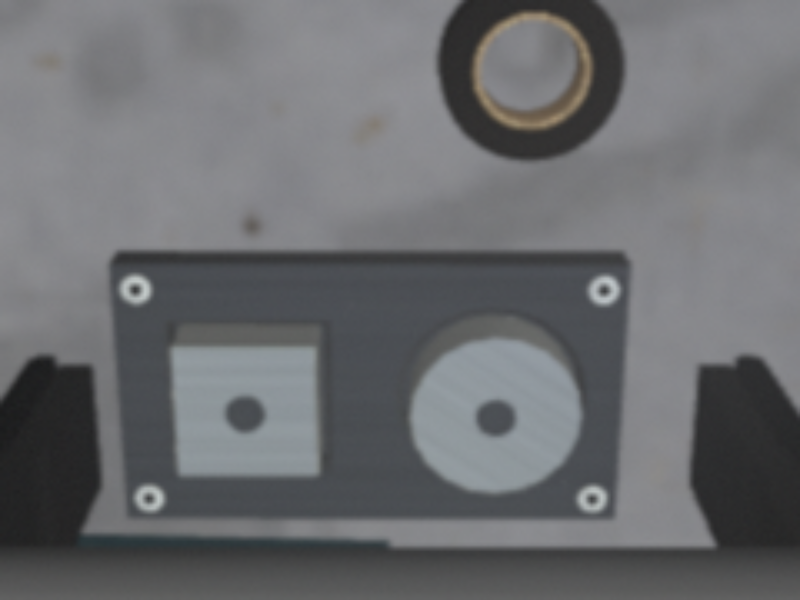

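Both blanks are seated (tops at 27.6 and 27.8 mm), with the square at (245,412) and the round at (495,417). Now I'll measure the trays from the stored top and wrist data.

Run:
```python
from h import *
d=np.load("top0.npz"); P=cloud("top",d["D"],cam2world("top"))
q=np.load("w1.npz"); Q=cloud("wrist",q["D"],q["T"])
for nm,y in(("left",(.25,.41)),("right",(-.40,-.25))):
    for src,C in(("top",P),("wrist",Q)):
        m=(C[...,2]>.009)&(C[...,2]<.045)&(C[...,0]>.28)&(C[...,0]<.63)&(C[...,1]>y[0])&(C[...,1]<y[1])
        m=m.astype(np.uint8); n,L,S,_=cv2.connectedComponentsWithStats(m,connectivity=8)
        keep=np.isin(L,[i for i in range(1,n) if S[i,4]>=15]); p=C[keep]
        print(nm,src,len(p),[np.round(v,4) for v in cv2.minAreaRect(p[:,:2].astype(np.float32))])
        m2=(C[...,2]>.002)&(C[...,2]<.0065)&(C[...,0]>.28)&(C[...,0]<.63)&(C[...,1]>y[0])&(C[...,1]<y[1])
        m2=cv2.morphologyEx(m2.astype(np.uint8),cv2.MORPH_OPEN,np.ones((3,3))); n,L,S,_=cv2.connectedComponentsWithStats(m2,connectivity=4)
        i=1+np.argmax(S[1:,4]); p=C[L==i]; print("  floor",[np.round(v,4) for v in cv2.minAreaRect(p[:,:2].astype(np.float32))],np.median(p[:,2]))
```

```text
left top 422 [array([0.4793, 0.3276]), array([0.3099, 0.1133]), np.float64(8.4541)]
  floor [array([0.3495, 0.332 ]), array([0.007, 0.011]), np.float64(1.3521)] 0.00494005995149005
left wrist 2438 [array([0.4792, 0.3224]), array([0.3091, 0.0989]), np.float64(7.1926)]
  floor [array([0.4662, 0.325 ]), array([0.2645, 0.0922]), np.float64(8.8467)] 0.0035421146012656612
right top 338 [array([ 0.4605, -0.3293]), array([0.2716, 0.1075]), np.float64(3.4853)]
  floor [array([ 0.5819, -0.3227]), array([0.0071, 0.0075]), np.float64(1.4865)] 0.003521774850891557
right wrist 1939 [array([ 0.4608, -0.3288]), array([0.2711, 0.1069]), np.float64(2.9796)]
  floor [array([ 0.4611, -0.3336]), array([0.2631, 0.0933]), np.float64(3.4365)] 0.0043552622946502195
```

Emit:
drive_tool:
  motion:
    - [0.0219,0.0401,-0.0115,0,1]
    - [0.0219,0.0401,-0.0115,0,1]
    - [0.0219,0.0401,-0.0115,0,1]
    - [0.0219,0.0401,-0.0115,0,1]
    - [0.0219,0.0401,-0.0115,0,1]
    - [0.0219,0.0401,-0.0115,0,1]
    - [0.0219,0.0401,-0.0115,0,1]
    - [0,0,0,0,1]
    - [0,0,0,0,1]

```text
time_s: 19.0
ee_pos: [0.3938, 0.3006, 0.3511]
eef_rot: [-3.14, -0.002, -3.114]
force: [-0.5, -1.1, -0.5]
gripper_width: 0.087
gripper_force: 0.0
```

Run:
```python
from h import *
I,D,T,P=look("t1"); print(arm.observe()["ee_pos"],arm.observe()["eef_rot"])
comps(P,.03,.05)
C=P
m=(C[...,2]>.009)&(C[...,2]<.019)&(C[...,0]>.28)&(C[...,0]<.63)&(C[...,1]>.25)&(C[...,1]<.41)
n,L,S,_=cv2.connectedComponentsWithStats(m.astype(np.uint8),connectivity=8)
for i in range(1,n):
    if S[i,4]>40: print(S[i,4],[np.round(v,4) for v in cv2.minAreaRect(P[L==i][:,:2].astype(np.float32))])
```

```text
[0.39426558 0.29958058 0.35091052] [-3.13956118e+00 -2.63578359e-03 -3.11596791e+00]
px [288. 114.] n 410 z [0.0373 0.0392 0.0411] c [0.33   0.3086] mean [0.3298 0.3087] size [0.07  0.008] long-dir deg -83.2
px [187. 193.] n 2191 z [0.0374 0.04   0.0418] c [0.4317 0.1842] mean [0.4295 0.1858] size [0.071 0.052] long-dir deg -4.6
px [200. 270.] n 1384 z [0.0365 0.0398 0.0415] c [0.5395 0.192 ] mean [0.5363 0.198 ] size [0.071 0.049] long-dir deg 22.6
px [229. 370.] n 1216 z [0.037  0.0408 0.0422] c [0.704  0.2339] mean [0.6956 0.2355] size [0.079 0.046] long-dir deg 17.4
1607 [array([0.4671, 0.3254]), array([0.2723, 0.1053]), np.float64(6.8837)]
```

View pics/t1.png

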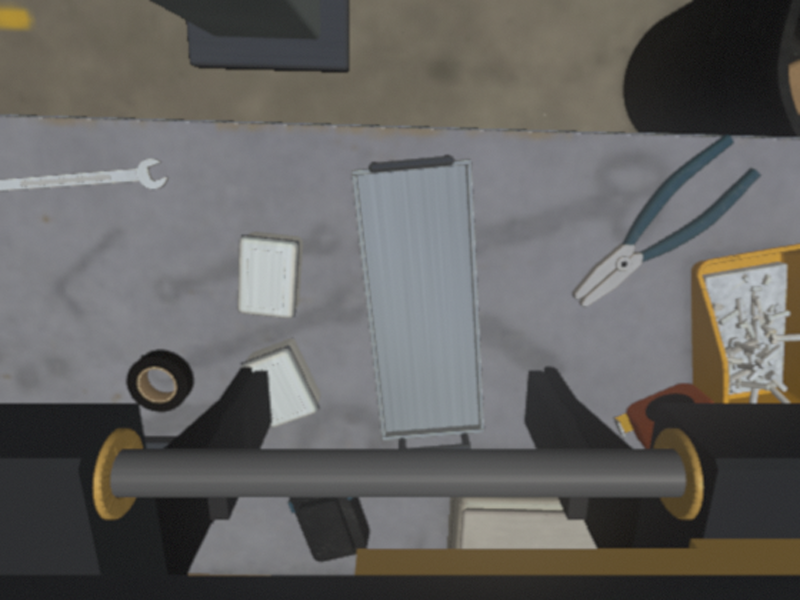

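The left tray is at (0.467,0.325), 6.9°, with bows at (410,163) and (435,443). Tins show at (268,277) and (285,385). I'll pick T2 at (0.432,0.184).

Emit:
drive_tool:
  motion:
    - [-0.0057,-0.0195,0.03,0,1]
    - [-0.0057,-0.0195,0.04,0,1]
    - [-0.0057,-0.0195,0.045,0,1]
    - [-0.0057,-0.0195,0.045,0,1]
    - [-0.0057,-0.0195,0.045,0,1]
    - [-0.0057,-0.0195,0.045,0,1]
    - [0,0,0.02,6.2,1]
    - [0,0,0,0,1]
    - [0,0,0,0,1]
    - [0,0,0.022,0,1]
    - [0,0,0.02,0,1]
    - [0,0,0,0,1]
    - [0,0,0,0,0.3]
    - [0,0,0,0,0.3]
    - [0,0,0,0,0.3]
    - [0,0,0,0,0.3]
    - [0,0,0,0,0.3]
    - [0,0,0,0,0.3]
  grip_force: 40

```text
time_s: 20.85
ee_pos: [0.4316, 0.1839, 0.0413]
eef_rot: [3.141, 0.001, 3.058]
force: [-0.1, 1.6, 3.0]
gripper_width: 0.0498
gripper_force: 40.0
```

Emit:
drive_tool:
  motion:
    - [0,0,-0.02,0,0.3]
    - [0,0,-0.03,0,0.3]
    - [0,0,-0.02,0,0.3]
    - [0,0,0,0,0.3]
    - [0,0,0,0,0.3]
    - [0,0,0,0,0.3]
    - [0,0,0,0,0.3]
    - [0,0,0,0,0.3]

```text
time_s: 21.65
ee_pos: [0.4305, 0.1833, 0.1097]
eef_rot: [-3.141, -0.002, 3.058]
force: [-0.2, 0.0, -5.9]
gripper_width: 0.0498
gripper_force: 40.0
```

It reads -5.9 N, so this tin is full and goes to the handled (left) tray, slot s=-0.085.

Emit:
drive_tool:
  motion:
    - [0,0,0,-5.9,0.3]
    - [0,0,0,-5.8,0.3]
    - [0.0063,0.0273,0,0,0.3]
    - [0.0063,0.0273,0,0,0.3]
    - [0.0063,0.0273,0,0,0.3]
    - [0.0063,0.0273,0,0,0.3]
    - [0.0063,0.0273,0,0,0.3]
    - [0,0,0,0,0.3]
    - [0,0,0.025,0,0.3]
    - [0,0,0.02,0,0.3]
    - [0,0,0,0,0.3]
    - [0,0,0,0,0.3]
    - [0,0,0,0,0.3]

```text
time_s: 22.95
ee_pos: [0.3847, 0.3155, 0.067]
eef_rot: [3.141, 0.002, -3.021]
force: [0.8, -0.7, -7.0]
gripper_width: 0.0493
gripper_force: 40.0
```

Emit:
drive_tool:
  motion:
    - [0.0015,0,0.01,0,0.3]
    - [0,0,0.006,0,0.3]
    - [0,0,0.003,0,0.3]
    - [0,0,0.0025,0,0.3]
    - [0,0,0,0,0.3]
    - [0,0,0,0,0.3]

```text
time_s: 23.55
ee_pos: [0.3821, 0.3151, 0.0453]
eef_rot: [-3.141, -0.001, -3.021]
force: [-4.1, -2.7, 4.1]
gripper_width: 0.0498
gripper_force: 40.0
```

Emit:
drive_tool:
  motion:
    - [0,0,0,0,0.85]
    - [0,0,0,0,0.85]
    - [0,0,0,0,0.85]
    - [0,0,-0.03,0,1]
    - [0,0,-0.03,0,1]
    - [-0.0236,-0.0237,0,0,1]
    - [-0.0236,-0.0237,0,0,1]
    - [-0.0236,-0.0237,0,0,1]
    - [-0.0236,-0.0237,0,0,1]
    - [-0.0236,-0.0237,0,0,1]
    - [-0.0236,-0.0237,0,0,1]
    - [0,0,0,-8,1]
    - [0,0,0,-7.9,1]
    - [0,0,0,0,1]
    - [0,0,0,0,1]
    - [0,0,0,0,1]

```text
time_s: 25.15
ee_pos: [0.5399, 0.1912, 0.1045]
eef_rot: [-3.142, 0.0, -2.746]
force: [-1.3, -0.1, -0.3]
gripper_width: 0.087
gripper_force: 0.0
```

Emit:
drive_tool:
  motion:
    - [0,0,0.03,0,1]
    - [0,0,0.02,0,1]
    - [0,0,0.0145,0,1]
    - [0,0,0,0,1]
    - [0,0,0,0,0.3]
    - [0,0,0,0,0.3]
    - [0,0,0,0,0.3]
    - [0,0,0,0,0.3]
    - [0,0,0,0,0.3]
    - [0,0,-0.02,0,0.3]
    - [0,0,-0.03,0,0.3]
    - [0,0,-0.02,0,0.3]
    - [0,0,0,0,0.3]
    - [0,0,0,0,0.3]
    - [0,0,0,0,0.3]
    - [0,0,0,0,0.3]
    - [0,0,0,0,0.3]

```text
time_s: 26.85
ee_pos: [0.5391, 0.1908, 0.1086]
eef_rot: [3.141, -0.002, -2.744]
force: [-0.6, -0.1, -1.0]
gripper_width: 0.0493
gripper_force: 40.0
```

It reads only -1.0 N while still holding at 49.3 mm, so this tin is empty and goes to the plain (right) tray, slot +0.085.

Emit:
drive_tool:
  motion:
    - [0,0,-0.01,6.5,0.3]
    - [0,0,-0.01,6.4,0.3]
    - [0,0,0,6.4,0.3]
    - [0.0019,-0.0395,0,0,0.3]
    - [0.0019,-0.0395,0,0,0.3]
    - [0.0019,-0.0395,0,0,0.3]
    - [0.0019,-0.0395,0,0,0.3]
    - [0.0019,-0.0395,0,0,0.3]
    - [0.0019,-0.0395,0,0,0.3]
    - [0.0019,-0.0395,0,0,0.3]
    - [0.0019,-0.0395,0,0,0.3]
    - [0.0019,-0.0395,0,0,0.3]
    - [0.0019,-0.0395,0,0,0.3]
    - [0.0019,-0.0395,0,0,0.3]
    - [0.0019,-0.0395,0,0,0.3]
    - [0.0019,-0.0395,0,0,0.3]
    - [0,0,0,0,0.3]
    - [0,0,0,0,0.3]
    - [0,0,0,0,0.3]

```text
time_s: 28.75
ee_pos: [0.5463, -0.3219, 0.1291]
eef_rot: [3.14, -0.001, -3.08]
force: [0.1, 0.7, -0.6]
gripper_width: 0.0494
gripper_force: 40.0
```

Emit:
drive_tool:
  motion:
    - [0.0008,-0.0015,0.03,0,0.3]
    - [0,0,0.03,0,0.3]
    - [0,0,0.015,0,0.3]
    - [0,0,0.006,0,0.3]
    - [0,0,0.003,0,0.3]
    - [0,0,0,0,0.3]
    - [0,0,0,0,0.3]

```text
time_s: 29.45
ee_pos: [0.5471, -0.3236, 0.0511]
eef_rot: [3.142, 0.001, -3.079]
force: [-10.8, 8.2, 27.9]
gripper_width: 0.0494
gripper_force: 40.0
```

Contact came about 7 mm early and with side force. I'll raise and look.

Emit:
drive_tool:
  motion:
    - [0,0,-0.02,0,0.3]
    - [0,0,-0.04,0,0.3]
    - [0,0,-0.02,0,0.3]
    - [0,0,0,0,0.3]
    - [0,0,0,0,0.3]

```text
time_s: 29.95
ee_pos: [0.5462, -0.3239, 0.1259]
eef_rot: [-3.141, 0.0, -3.079]
force: [-0.8, -0.2, -1.2]
gripper_width: 0.0495
gripper_force: 40.0
```

Run:
```python
from h import *
I,D,T,P=look("t2"); s=arm.observe(); print(s["ee_pos"],s["force"],s["gripper_width"])
d=P[215:310,200:350]; print(np.nanmedian(d[...,2]))
```

```text
[ 0.54533886 -0.32349936  0.12449591] [-0.4086622   0.29057195 -0.92903814] 0.04939036177497013
0.11856349854015447
```

View pics/t2.png

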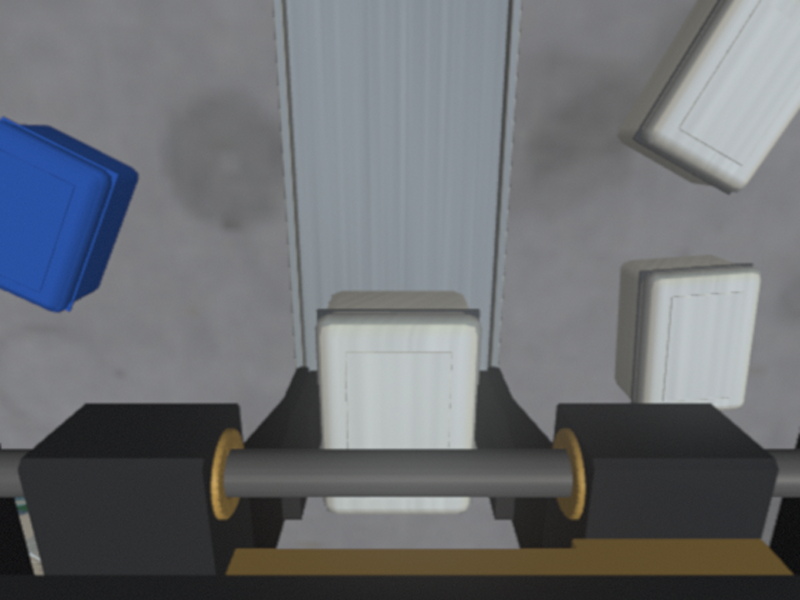

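Run:
```python
from h import *
d=np.load("t2.npz"); P=cloud("wrist",d["D"],d["T"])
# top face px orig: cols 230-328, rows 228-308
p=P[228:305,235:322].reshape(-1,3); p=p[np.isfinite(p).all(1)&(p[:,2]>.09)&(p[:,2]<.14)]
A=np.c_[p[:,:2]-p[:,:2].mean(0),np.ones(len(p))]; print(np.linalg.lstsq(A,p[:,2],rcond=None)[0],p.min(0),p.max(0))
m=(P[...,2]>.07)&(P[...,2]<.14); m[:200]=0; m[312:]=0; m[:,:222]=0; m[:,336:]=0
p=P[m]; print(p.min(0),p.max(0))
```

```text
[ 0.03060745 -0.00414219  0.118991  ] [ 0.51472552 -0.34445589  0.11588945] [ 0.55322447 -0.30454016  0.12134403]
[ 0.51214477 -0.35153241  0.0823703 ] [ 0.55900305 -0.29816115  0.12472007]
```

The tin slipped about 5 mm down in the grip, so that contact was with the tray floor. I'll lower it to z≈0.051 and release.

Emit:
drive_tool:
  motion:
    - [0,0,0.03,0,0.3]
    - [0,0,0.03,0,0.3]
    - [0,0,0.009,0,0.3]
    - [0,0,0.003,0,0.3]
    - [0,0,0,0,0.3]
    - [0,0,0,0,0.3]

```text
time_s: 30.6
ee_pos: [0.546, -0.3247, 0.054]
eef_rot: [-3.142, 0.0, -3.08]
force: [-0.5, -0.5, -1.5]
gripper_width: 0.0492
gripper_force: 40.0
```

Emit:
drive_tool:
  motion:
    - [0,0,0.0015,0,0.3]
    - [0,0,0.0015,0,0.3]
    - [0,0,0,0,0.3]
    - [0,0,0,0,0.85]
    - [0,0,0,0,0.85]
    - [0,0,0,0,0.85]
    - [0,0,0,0,0.85]
    - [0,0,-0.03,0,1]
    - [0,0,-0.03,0,1]
    - [0.03,0.01,-0.05,0,1]
    - [0.04,0.01,-0.05,0,1]
    - [0.04,0.01,-0.05,0,1]
    - [0,0,0,0,1]
    - [0,0,0,0,1]

```text
time_s: 32.0
ee_pos: [0.4578, -0.3067, 0.2321]
eef_rot: [-3.139, 0.003, -3.081]
force: [-0.3, 0.2, 0.5]
gripper_width: 0.0869
gripper_force: 0.0
```

Run:
```python
from h import *
I,D,T,P=look("t3",False); s=arm.observe(); print(s["ee_pos"],s["eef_rot"],s["force"])
comps(P,.03,.055)
```

```text
[ 0.45755013 -0.30609165  0.23025524] [-3.14129097e+00  5.27662267e-04 -3.08072609e+00] [-0.04974872  0.85121371  1.22241984]
px [406. 170.] n 4276 z [0.0374 0.04   0.0414] c [ 0.4337 -0.192 ] mean [ 0.4319 -0.1935] size [0.071 0.051] long-dir deg -23.4
px [256. 275.] n 3451 z [0.0404 0.0439 0.0454] c [ 0.5485 -0.3249] mean [ 0.5443 -0.3248] size [0.072 0.051] long-dir deg 3.4
px [403. 262.] n 1137 z [0.0354 0.0393 0.0411] c [ 0.5326 -0.1862] mean [ 0.5223 -0.1808] size [0.052 0.047] long-dir deg -83.4
```

Emit:
drive_tool:
  motion:
    - [0.0042,0.029,0.0325,0,1]
    - [0.0042,0.029,0.0325,0,1]
    - [0.0042,0.029,0.0325,0,1]
    - [0.0042,0.029,0.0325,0,1]
    - [0,0,0,6.8,1]
    - [0,0,0,6.7,1]
    - [0,0,0,6.7,1]
    - [0,0,0,6.7,1]
    - [0,0,0,0,1]
    - [0,0,0,0,1]
    - [0,0,0,0,1]

```text
time_s: 33.15
ee_pos: [0.4334, -0.191, 0.0995]
eef_rot: [3.141, -0.002, 2.736]
force: [0.2, -0.7, -0.6]
gripper_width: 0.0868
gripper_force: 0.0
```

Emit:
drive_tool:
  motion:
    - [0,0,0.03,0,1]
    - [0,0,0.02,0,1]
    - [0,0,0.0105,0,1]
    - [0,0,0,0,1]
    - [0,0,0,0,0.3]
    - [0,0,0,0,0.3]
    - [0,0,0,0,0.3]
    - [0,0,0,0,0.3]
    - [0,0,0,0,0.3]
    - [0,0,-0.02,0,0.3]
    - [0,0,-0.03,0,0.3]
    - [0,0,-0.02,0,0.3]
    - [0,0,0,0,0.3]
    - [0,0,0,0,0.3]
    - [0,0,0,0,0.3]
    - [0,0,0,0,0.3]
    - [0,0,0,0,0.3]
  grip_force: 45

```text
time_s: 34.85
ee_pos: [0.433, -0.1909, 0.1086]
eef_rot: [3.141, -0.002, 2.733]
force: [-0.0, -0.2, -1.2]
gripper_width: 0.0496
gripper_force: 45.0
```

It reads -1.2 N, so this tin is empty and goes to plain tray slot -0.085.

Emit:
drive_tool:
  motion:
    - [0,0,0,-6.8,0.3]
    - [0,0,0,-6.7,0.3]
    - [0,0,0,-6.7,0.3]
    - [0,0,0,-6.7,0.3]
    - [0.0132,-0.0279,0,0,0.3]
    - [0.0132,-0.0279,0,0,0.3]
    - [0.0132,-0.0279,0,0,0.3]
    - [0.0132,-0.0279,0,0,0.3]
    - [0.0132,-0.0279,0,0,0.3]
    - [0,0,0,0,0.3]
    - [0,0,0.025,0,0.3]
    - [0,0,0.02,0,0.3]
    - [0,0,0.01,0,0.3]
    - [0,0,0,0,0.3]
    - [0,0,0,0,0.3]
    - [0,0,0,0,0.3]

```text
time_s: 36.45
ee_pos: [0.3766, -0.3345, 0.055]
eef_rot: [-3.141, 0.0, -3.08]
force: [0.2, 0.1, -0.6]
gripper_width: 0.0494
gripper_force: 45.0
```

Emit:
drive_tool:
  motion:
    - [0,0,0.005,0,0.3]
    - [0,0,0.003,0,0.3]
    - [0,0,0.0015,0,0.3]
    - [0,0,0.0015,0,0.3]
    - [0,0,0,0,0.3]
    - [0,0,0,0,0.3]

```text
time_s: 37.05
ee_pos: [0.3781, -0.3353, 0.0506]
eef_rot: [-3.141, 0.001, -3.08]
force: [-12.8, 19.1, 57.3]
gripper_width: 0.0497
gripper_force: 45.0
```

Emit:
drive_tool:
  motion:
    - [0,0,-0.003,0,0.3]
    - [0,0,-0.003,0,0.3]
    - [0,0,0,0,0.3]
    - [0,0,0,0,0.3]

```text
time_s: 37.45
ee_pos: [0.3769, -0.3352, 0.0508]
eef_rot: [-3.141, 0.001, -3.08]
force: [-1.5, 1.7, 10.1]
gripper_width: 0.0494
gripper_force: 45.0
```

Emit:
drive_tool:
  motion:
    - [0,0,-0.0005,0,0.3]
    - [0,0,0,0,0.85]
    - [0,0,0,0,0.85]
    - [0,0,0,0,0.85]
    - [0,0,0,0,0.85]
    - [0,0,-0.03,0,1]
    - [0,0,-0.03,0,1]
    - [0.01,0.02,-0.05,0,1]
    - [0.0,0.02,-0.05,0,1]
    - [0,0.01,-0.05,0,1]
    - [0,0,0,0,1]
    - [0,0,0,0,1]

```text
time_s: 38.65
ee_pos: [0.365, -0.2891, 0.2529]
eef_rot: [-3.139, 0.002, -3.08]
force: [-0.5, 0.4, -0.8]
gripper_width: 0.0875
gripper_force: 0.0
```

Run:
```python
from h import *
I,D,T,P=look("t4"); s=arm.observe(); print(s["ee_pos"],s["eef_rot"],s["force"],s["time_s"])
comps(P,.03,.06)
```

```text
[ 0.36428845 -0.28854732  0.25111078] [-3.14138127e+00  5.72226774e-05 -3.08027066e+00] [ 0.59304567  0.32490504 -0.9126492 ] 38.7
px [232. 194.] n 3688 z [0.0411 0.0441 0.0456] c [ 0.378  -0.3354] mean [ 0.3754 -0.3346] size [0.071 0.052] long-dir deg 3.4
px [238. 358.] n 923 z [0.0421 0.0439 0.0452] c [ 0.5671 -0.3239] mean [ 0.5666 -0.323 ] size [0.051 0.031] long-dir deg -86.4
px [361. 359.] n 991 z [0.0377 0.0397 0.041 ] c [ 0.5626 -0.1818] mean [ 0.5619 -0.1834] size [0.051 0.035] long-dir deg -82.9
```

Emit:
drive_tool:
  motion:
    - [-0.0312,0.0156,0.02,0,1]
    - [-0.0312,0.0156,0.02,0,1]
    - [-0.0312,0.0156,0.02,0,1]
    - [-0.0312,0.0156,0.03,0,1]
    - [-0.0312,0.0156,0.03,0,1]
    - [-0.0312,0.0157,0.03,0,1]
    - [0,0,0,-4.5,1]
    - [0,0,0,0,1]
    - [0,0,0,0,1]
    - [0,0,0,0,1]

```text
time_s: 39.7
ee_pos: [0.5452, -0.1843, 0.1017]
eef_rot: [-3.141, 0.0, -3.004]
force: [0.5, 0.2, -0.1]
gripper_width: 0.0868
gripper_force: 0.0
```

Run:
```python
from h import *
I,D,T,P=look("t5"); s=arm.observe(); print(s["ee_pos"],s["eef_rot"])
comps(P,.03,.05)
```

```text
[ 0.54542113 -0.18445767  0.10212527] [-3.14079735e+00  1.01146580e-03 -3.00407251e+00]
px [ 44. 218.] n 10377 z [0.0389 0.0442 0.0456] c [ 0.5488 -0.3233] mean [ 0.5459 -0.3185] size [0.071 0.05 ] long-dir deg 2.6
px [279. 240.] n 9443 z [0.0377 0.0401 0.0415] c [ 0.5453 -0.1842] mean [ 0.5419 -0.1847] size [0.071 0.051] long-dir deg 7.9
```

Emit:
drive_tool:
  motion:
    - [0,0,0.03,0,1]
    - [0,0,0.02,0,1]
    - [0,0,0.012,0,1]
    - [0,0,0,0,1]
    - [0,0,0,0,0.3]
    - [0,0,0,0,0.3]
    - [0,0,0,0,0.3]
    - [0,0,0,0,0.3]
    - [0,0,0,0,0.3]
    - [0,0,0,0,0.3]

```text
time_s: 40.75
ee_pos: [0.5457, -0.1838, 0.0397]
eef_rot: [-3.141, 0.0, -3.002]
force: [0.3, -0.4, 1.8]
gripper_width: 0.0496
gripper_force: 45.0
```

Emit:
drive_tool:
  motion:
    - [0,0,-0.02,0,0.3]
    - [0,0,-0.03,0,0.3]
    - [0,0,-0.02,0,0.3]
    - [0,0,0,0,0.3]
    - [0,0,0,0,0.3]
    - [0,0,0,0,0.3]
    - [0,0,0,0,0.3]
    - [0,0,0,0,0.3]

```text
time_s: 41.55
ee_pos: [0.5447, -0.1833, 0.108]
eef_rot: [3.14, -0.002, -3.002]
force: [0.6, -0.8, -6.1]
gripper_width: 0.0496
gripper_force: 45.0
```

It reads -6.1 N, so this tin is full and goes to the handled tray at own x≈+0.07.

Emit:
drive_tool:
  motion:
    - [0,0,-0.02,0,0.3]
    - [-0.005,0.0395,0,0,0.3]
    - [-0.005,0.0395,0,0,0.3]
    - [-0.005,0.0395,0,0,0.3]
    - [-0.005,0.0395,0,0,0.3]
    - [-0.005,0.0395,0,0,0.3]
    - [-0.005,0.0395,0,0,0.3]
    - [-0.005,0.0395,0,0,0.3]
    - [-0.005,0.0395,0,0,0.3]
    - [-0.005,0.0395,0,0,0.3]
    - [-0.005,0.0395,0,0,0.3]
    - [-0.005,0.0395,0,0,0.3]
    - [-0.005,0.0395,0,0,0.3]
    - [-0.005,0.0395,0,0,0.3]
    - [0,0,0,1.1,0.3]
    - [0,0,0.02,0,0.3]
    - [0,0,0,0,0.3]
    - [0,0,0,0,0.3]
    - [0,0,0,0,0.3]

```text
time_s: 43.45
ee_pos: [0.5388, 0.3334, 0.1099]
eef_rot: [3.141, 0.0, -3.022]
force: [0.1, -0.8, -5.3]
gripper_width: 0.0492
gripper_force: 45.0
```

Emit:
drive_tool:
  motion:
    - [0,0,0.03,0,0.3]
    - [0,0,0.02,0,0.3]
    - [0,0,0.008,0,0.3]
    - [0,0,0,0,0.3]
    - [0,0,0,0,0.3]
    - [0,0,0.001,0,0.3]
    - [0,0,0.001,0,0.3]
    - [0,0,0,0,0.3]

```text
time_s: 44.25
ee_pos: [0.5387, 0.3341, 0.0501]
eef_rot: [3.141, 0.001, -3.021]
force: [0.1, -0.5, -5.8]
gripper_width: 0.0497
gripper_force: 45.0
```

Emit:
drive_tool:
  motion:
    - [0,0,0.0015,0,0.3]
    - [0,0,0.0015,0,0.3]
    - [0,0,0.0015,0,0.3]
    - [0,0,0.001,0,0.3]
    - [0,0,0,0,0.3]
    - [0,0,0,0,0.3]

```text
time_s: 44.85
ee_pos: [0.5383, 0.3338, 0.0438]
eef_rot: [-3.142, -0.0, -3.021]
force: [0.0, -0.1, -6.0]
gripper_width: 0.0494
gripper_force: 45.0
```

Emit:
drive_tool:
  motion:
    - [0,0,0.0005,0,0.3]
    - [0,0,0,0,0.85]
    - [0,0,0,0,0.85]
    - [0,0,0,0,0.85]
    - [0,0,0,0,0.85]
    - [0,0,-0.03,0,1]
    - [0,0,-0.03,0,1]
    - [0.02,-0.04,-0.05,0,1]
    - [0.03,-0.04,-0.05,0,1]
    - [0.03,-0.04,-0.05,0,1]
    - [0.03,-0.04,-0.05,0,1]
    - [0.03,-0.04,-0.05,0,1]
    - [0.03,-0.03,0,0,1]
    - [0,0,0,0,1]
    - [0,0,0,0,1]

```text
time_s: 46.35
ee_pos: [0.4304, 0.1462, 0.2828]
eef_rot: [3.141, 0.002, -3.023]
force: [-0.7, 0.3, 0.7]
gripper_width: 0.087
gripper_force: 0.0
```

Run:
```python
from h import *
s=arm.observe(); print(s["ee_pos"],s["time_s"])
I,D,T,P=look("f1"); comps(P,.03,.06); print("blanks"); comps(P,.021,.0299,x=(.6,.72),y=(-.1,.13)); 
I,D=arm.capture("top"); cv2.imwrite("pics/f_top.png",cv2.resize(I[110:290,70:470],(800,360))); P=cloud("top",D,cam2world("top"))
for lo,hi in((.03,.06),(.021,.0299),(.011,.02)): print(lo); comps(P,lo,hi,amin=60)
for nm,c,a in(("L",(.4671,.3254),6.9),("R",(.4606,-.329),3.5)): pass
```

```text
[0.43041846 0.14623755 0.28279659] 46.35
px [452.  99.] n 641 z [0.0367 0.0391 0.0407] c [0.33   0.3081] mean [0.3301 0.3069] size [0.071 0.008] long-dir deg -83.1
px [445. 151.] n 3602 z [0.0402 0.0438 0.0454] c [0.3825 0.3141] mean [0.3808 0.3111] size [0.072 0.051] long-dir deg 6.6
px [431. 279.] n 1857 z [0.0388 0.0436 0.0451] c [0.5354 0.3327] mean [0.5242 0.3327] size [0.068 0.051] long-dir deg 6.6
px [320. 374.] n 607 z [0.0343 0.0404 0.0418] c [0.675  0.2279] mean [0.6733 0.2277] size [0.042 0.025] long-dir deg -81.6
blanks
px [188. 356.] n 758 z [0.0267 0.0276 0.0288] c [0.6784 0.0596] mean [0.6765 0.0593] size [0.057 0.033] long-dir deg -84.1
0.03
px [222. 158.] n 280 z [0.0339 0.0409 0.0471] c [0.6996 0.2372] mean [0.7005 0.2343] size [0.076 0.05 ] long-dir deg 16.3
px [387. 204.] n 336 z [0.0391 0.0437 0.0492] c [ 0.5488 -0.3236] mean [ 0.5484 -0.3218] size [0.072 0.053] long-dir deg 4.3
px [192. 206.] n 330 z [0.0388 0.0433 0.0488] c [0.538  0.3331] mean [0.5375 0.3322] size [0.071 0.051] long-dir deg 5.1
px [191. 249.] n 63 z [0.0402 0.0452 0.0487] c [0.397  0.3323] mean [0.3961 0.3321] size [0.037 0.018] long-dir deg 3.3
px [391. 255.] n 339 z [0.0397 0.0442 0.0491] c [ 0.3784 -0.3339] mean [ 0.3784 -0.3331] size [0.071 0.054] long-dir deg 3.1
0.021
0.011
px [307. 158.] n 64 z [0.0123 0.0146 0.0181] c [ 0.7072 -0.0553] mean [ 0.707  -0.0563] size [0.035 0.021] long-dir deg -88.1
px [290. 175.] n 127 z [0.0123 0.0146 0.0185] c [0.6501 0.0063] mean [0.6484 0.0041] size [0.075 0.039] long-dir deg 34.7
```

View pics/f_top.png

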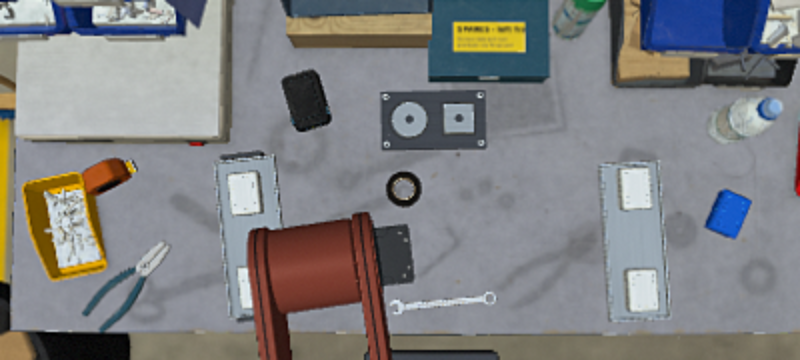

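The top crop shows full tins at (243,192) and (245,288) in the bow-handled tray, empties at (635,188) and (641,290) in the plain tray, and the blanks at (408,120) and (459,119). The tape and pliers haven't moved. One last check of the blanks.

Emit:
drive_tool:
  motion:
    - [-0.026,-0.034,0,0,1]
    - [-0.026,-0.034,0,0,1]
    - [-0.026,-0.034,0,0,1]
    - [-0.026,-0.035,0,0,1]
    - [0,0,0,5.4,1]
    - [0,0,0,0,1]
    - [0,0,0,0,1]

```text
time_s: 47.15
ee_pos: [0.5501, 0.0239, 0.2811]
eef_rot: [3.141, -0.002, -3.112]
force: [-0.5, -0.6, -0.4]
gripper_width: 0.0868
gripper_force: 0.0
```

```bash
python3 seat.py s9
```

```text
[0.54993656 0.02409946 0.2814677 ] 47.2
0.011 px [269. 266.] 7072 c [0.6673 0.0161] [0.1012 0.1807] 1.5 z 0.0138 slope [-0.001 -0.001]
0.021 px [304. 273.] 1885 c [0.6649 0.0572] [0.0589 0.0588] 60.4 z 0.0277 slope [0.016 0.002]
0.021 px [233. 273.] 1704 c [ 0.6673 -0.0266] [0.0511 0.05  ] 1.2 z 0.0278 slope [ 0.013 -0.004]
```

```bash
python3 -c "
from cell import arm; print(arm.job_done())"
```

```text
the job is handed in; nothing more can be done
None
```

I handed the job in at about 47 s: both blanks are seated in their cavities, the two full tins are in the bow-handled tray and the two empty ones in the plain tray; the wrist force peaked at 57 N while setting down one empty tin, and the hand-in returned no verdict.

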